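Crank down the centrifuge's stabiliser leg and lock it

ROBOT

A 7-joint arm with a two-finger parallel gripper is mounted at the origin on the work surface. World frame = base frame: x ahead of the robot, y to its left, z up, the work surface at z = 0. Lengths are in m, angles in rad, forces in N, time in s.
With the tool pointing down it reaches from about 0.425 to 0.925 m from the base axis. Payload 6.8 kg.
Tool frame: the origin (TCP) lies on the centre line of the jaws, within the pads' length; the fingertips stand 8 mm ahead of it and the grasp point (between the pads) lies 11 mm behind it (env.tcp_to_tips is the distance from the TCP to the fingertips, in m); y points along the fingers, z is the direction in which the jaws open and shut, and the axes are right-handed (so a half turn about y gives the same grasp; the last joint's range is limited). The gripper opens to 88 mm and grips with 3 to 60 N. Pads are 20 mm wide; open, the fingers measure 115 mm over their backs; the gripper's body (75 mm by 178 mm) begins 61 mm behind the grasp point.
Start: joints at [-0.108, 0.477, 0.022, 1.555, -0.011, 1.109, -0.083], TCP at [0.675, 0, 0.231] pointing down, gripper open.
Joint ranges: [-2.96, 2.96], [-0.34, 2.1], [-1.41, 1.46], [0.24, 2.44], [-1.37, 4.51], [0.17, 1.92], [-2.96, 2.96]. Speed limits (rad/s): [2.39, 2.39, 3.14, 3.14, 3.14, 3.14, 3.14].

INTERFACE

Orientations are given as a 3x3 rotation matrix whose columns are the frame's x, y, z axes.
In Python, from rig import observe, vision, order, env gives the robot as it stands.
- The arm moves only by the shell command python3 -m inch 'ROWS'. ROWS is a JSON object of lists of equal length, an entry for each row: "claw": the opening, from 0 (shut) to 1 (fully open); "slide": the shift along the tool's x, y, z in cm, a list of three; "dr": the turn, a rotation vector about the tool's x, y, z in rad, a list of three. A call has 1 to 5 rows; each row shifts and turns the commanded pose from where the row before left it, along the tool's axes as they then stand; what a row does not reach is not made up. A row lasts 1/12 s, in which the tool goes at most 41.7 mm and 7.16 degrees, less where a joint would pass 70% of its speed; a pose out of reach is approached as far as the arm can. A call is refused whole if a number of a shift passes 4.17 or a number of a turn 0.125, either way. A call with a gripper value outside its range is refused whole. The fingers move at their own pace and stop on an object; the grip force is fixed at half the most. Time passes only in rows, so rows that do not move let the fingers close. It gives the time, the measured TCP pose, the force and the opening at its end, in the units of the state.
- observe(): the state, without advancing time (a new reading comes with each control period).
- vision.get_image(name): name is "scene" or "side" or "wrist"; returns (picture, depth): 480x640x3 uint8, red, green, blue; 480x640 float32, m along the optical axis (not along the pixel's ray), 0 where there is no reading.
- vision.get_calibration(name): a dict with "camera_matrix" (3x3 intrinsics, pixels), "R" (3x3) and "t" (3): a world point X has camera coordinates R X + t; the wrist camera has in their place "tool_from_camera" (4x4, takes a point from camera to tool coordinates, whose origin is the TCP and whose axes are the tool frame's). Camera axes: x right, y down, z forward; pixel columns grow to the right and rows downward; lengths in m; the calibration is good to about 2 mm. The wrist camera is an equidistant fisheye: a pixel r from the principal point sees the ray r / f radians off the axis. A picture is of the moment at which its call begins: read the wrist's pose just before it. get_calibration takes no time and is no camera call.
- order.sign_off(): hands the job in, once; it reports no verdict.
The state is a dict: "time_s": time; "joint_pos": joint angles; "qvel": joint speeds; "tau": joint torques, N m; "eef_pos": TCP position; "orientation": TCP orientation; "contact_force": force on the tool from outside, world axes, zero at the start; "moment": the same for the moment, N m; "width": opening from 0.0 (shut) to 1.0 (fully open).
Only numpy, scipy, OpenCV 4.12 (cv2) and the standard library are available. Lean on these libraries where they do the work, as an engineer would, in place of code of your own. Each camera call takes 0.05 s, during which the arm holds its last target. There are 200 camera calls.

TASK

Before the centrifuge is run, crank its stabiliser leg down with the red-handled crank (clockwise seen from above) until the orange foot has met the plate beneath it and bears on it firmly, felt as the crank growing clearly heavier; stop there, before the foot is overloaded. Then throw the yellow lock lever fully over to its far side, let go of everything, and leave the reagent bottle, the beaker and the tube rack alone.

Things in the scene. Friction and masses are not known exactly. Their poses are not given: they have to be found in the camera images.
- jack: Fixed jack, beam and centrifuge, one piece. Origin: jack's upright axis at bench level; own x points away from the robot (yaw -0.1 to 0.4), z up. White beam (50 mm wide, top 115 mm up) runs along own -y to the cream round centrifuge, 250 mm high, its near side 260 mm from the axis. Gear head 78 x 70 mm, top 168 mm up.
- crank_axis (a point): Fixed point on the crank's upright axis, level with the middle of the red handle (218 mm above the bench). Firmly set means 50 to 110 N of foot load, which is 3.5 to 7.8 N more at the handle than free cranking: aim for about 5.5 N more. Above 120 N the foot is overloaded.
- crank_grip (a point): Middle of the crank's red upright handle, an upright round grip 22 mm in diameter and 50 mm tall (191 to 241 mm above the bench) that spins freely on its pin. It goes round crank_axis on a circle of 45 mm radius. The flat steel crank arm lies just below it, top 190 mm above the bench.
- crank (a joint): Crank angle q, rad; grows clockwise seen from above, lowering the leg; starts at 1 to 5. Handle direction from the axis, in the jack's frame: (cos q, -sin q). Free cranking takes about 8 N at the handle while turning, less at rest (0.36 N m of friction, which holds the crank where it is left). After the foot meets the plate, at q between 9.5 and 15, the effort grows about 4.5 N per rad.
- leg: Steel leg that the crank lowers 3.18 mm per rad, with an orange foot (64 mm disc) on a hidden cushion of 20 N/mm. Origin: centre of the foot's underside, cushion relaxed; 65 mm above the bench at q = 0. Below lies a loose black plate (110 x 110 x 10 mm) on a stone slab; its top is 18 to 34 mm up, varies, and is not in the readings: feel for it.
- lock (a joint): Angle of the yellow lock lever in rad: 0 unlocked, leaning 0.5 rad to the jack's own -x (towards the robot); 1.0 fully locked, leaning 0.5 rad to its +x. It is thrown by pushing its top over along the jack's x axis (a few N) and stays where it is left.
- lock_tip (a point): Upper end of the yellow lock lever, which is 80 mm long and stands on the beam 145 mm from the jack's axis (jack's own -y side).
- reagent_mid (a point): Centre of an amber bottle, 52 mm in diameter, 110 mm tall, standing on the bench; leave it alone.
- beaker_mid (a point): Centre of a glass beaker, 64 mm in diameter, 75 mm tall, standing on the bench; leave it alone.
- rack_mid (a point): Centre of the blue body (70 x 110 x 35 mm) of a tube rack with tubes rising to 63 mm above the bench; leave it alone.

How it is judged:
By the outcome, as a careful person would: the job done as asked, in the order asked, and still so for the second after the job is handed in, with the robot touching nothing.
It also fails if it takes over 64 s, if anything falls off the work surface, if the arm or the gripper's body presses on something with over 40 N, if the wrist force passes 120 N, or if a joint passes its speed limit or range.

## Working session

There is one attempt and no reset: what is moved stays moved. The work goes in short steps, Python scripts to look and compute and a shell command to move; the robot and the scene stay as the last step left them, time stands still between calls to the robot, and variables do not carry over. Pictures are saved under pics/ and viewed, about 8 in all and at most 12, crops included, and the job is handed in when it is done.

```bash
ls; mkdir -p pics
python3 - <<'E'
from rig import observe, vision, order, env
import cv2, numpy as np
s=observe(); print(s)
for n in ["scene","side"]:
    im,d=vision.get_image(n); cv2.imwrite(f"pics/{n}0.png",im[:,:,::-1]); np.savez(f"pics/{n}0.npz",im=im,d=d)
    print(n,vision.get_calibration(n))
print(vision.get_calibration("wrist"))
E
```

```text
pics
{'time_s': 0.0, 'joint_pos': array([-0.10808864,  0.47778036,  0.02234957,  1.55640969, -0.01148265,
        1.1093208 , -0.08311131]), 'qvel': array([ 3.49906524e-05,  8.27821654e-04, -1.31315001e-04, -8.18885755e-04,
       -2.28470661e-04,  2.04472574e-03, -6.91826327e-04]), 'tau': array([-1.31144458e-03, -5.82851672e+01,  1.53386436e+00, -2.72606850e+01,
       -5.43364382e-02,  1.69422745e-02,  2.21527275e-04]), 'eef_pos': array([ 6.74423333e-01, -3.22394005e-05,  2.29712791e-01]), 'orientation': array([[-1.50060649e-06, -1.78336806e-03,  9.99998410e-01],
       [-9.99999988e-01, -1.52125532e-04, -1.77190511e-06],
       [ 1.52128450e-04, -9.99998398e-01, -1.78336781e-03]]), 'contact_force': array([-0.05824346,  0.24124835,  1.00449978]), 'moment': array([0.01062997, 0.03130618, 0.02547524]), 'width': 0.9979240470082715}
scene {'camera_matrix': array([[442.64628996,   0.        , 318.13540285],
       [  0.        , 442.64628996, 239.91534398],
       [  0.        ,   0.        ,   1.        ]]), 'R': array([[-0.59527767,  0.80331283,  0.01824832],
       [ 0.5069525 ,  0.3
[... 342 characters left out ...]
 -0.01088916],
       [-0.34336331, -0.60235148, -0.72060691],
       [ 0.34317657,  0.63373713, -0.69325832]]), 't': array([-0.41041466,  0.38692888,  0.61583339])}
{'camera_matrix': array([[371.64829954,   0.        , 319.05517247],
       [  0.        , 371.64829954, 239.76884455],
       [  0.        ,   0.        ,   1.        ]]), 'tool_from_camera': array([[-7.80367521e-04,  9.64666891e-01,  2.63471403e-01,
        -7.19473192e-02],
       [-7.72761764e-04, -2.63471986e-01,  9.64666738e-01,
        -1.55309185e-01],
       [ 9.99999397e-01,  5.49193965e-04,  9.51062669e-04,
         1.23613658e-04],
       [ 0.00000000e+00,  0.00000000e+00,  0.00000000e+00,
         1.00000000e+00]])}
```

View pics/scene0.png

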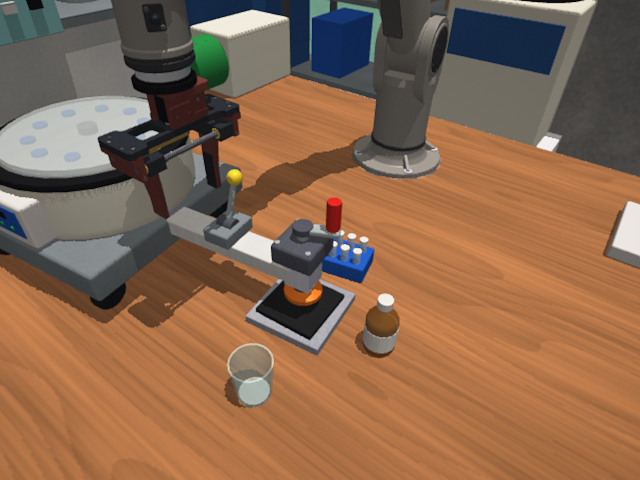

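View pics/side0.png

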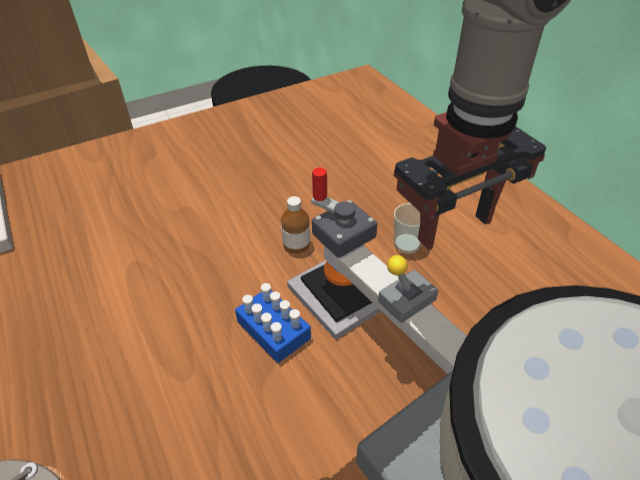

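The scene view shows the red handle at about (334,215) and the yellow knob at (234,177). The side view shows them at (319,184) and (397,265). The rack, bottle and beaker stand round the jack and are visible in both.

```bash
cat > h.py <<'E'
import cv2, numpy as np
from rig import observe, vision
def mask(im,c):
    h=cv2.cvtColor(im,cv2.COLOR_RGB2HSV)
    lo={'red':[(0,200,90),(4,255,255)],'yel':[(24,180,120),(33,255,255)],'blue':[(108,180,60),(125,255,255)],'org':[(8,220,150),(14,255,255)]}[c]
    m=cv2.inRange(h,np.array(lo[0]),np.array(lo[1]))
    if c=='red': m|=cv2.inRange(h,np.array((176,200,90)),np.array((180,255,255)))
    return m
def blob(im,c):
    n,l,s,ce=cv2.connectedComponentsWithStats(mask(im,c)); i=1+np.argmax(s[1:,4]); x,y,w,h=s[i,:4]
    return np.array([x+(w-1)/2,y+(h-1)/2]),s[i]
def P(n):
    c=vision.get_calibration(n); return c['camera_matrix']@np.c_[c['R'],c['t']]
def tri(a,b):
    X=cv2.triangulatePoints(P('scene'),P('side'),np.float64(a),np.float64(b))[:,0]; return X[:3]/X[3]
def ray(n,uv,z):
    c=vision.get_calibration(n); R,t=c['R'],c['t']; o=-R.T@t
    d=R.T@np.linalg.inv(c['camera_matrix'])@[uv[0],uv[1],1]; return o+d*(z-o[2])/d[2]
E
python3 - <<'E'
from h import *
I={n:np.load(f'pics/{n}0.npz') for n in('scene','side')}
for c in('red','yel'):
    b={n:blob(I[n]['im'],c) for n in I}; print(c,b['scene'],b['side'],tri(b['scene'][0],b['side'][0]),[ray(n,b[n][0],.218).round(4) for n in I])
# beam top plane points from depth: white pixels z~.115 ; head top z~.168; bench objs
for n in I:
    c=vision.get_calibration(n); d=I[n]['d']; v,u=np.mgrid[:480,:640]
    K=c['camera_matrix']; Xc=np.stack([(u-K[0,2])/K[0,0]*d,(v-K[1,2])/K[1,1]*d,d],-1)
    W=(Xc-c['t'])@c['R']; ok=d>0
    np.save(f'pics/{n}W.npy',W)
    sel=ok&(W[...,0]>.5)&(W[...,0]<.85)&(W[...,1]>-.3)&(W[...,1]<.35)
    for nm,z in(('beam',.115),('head',.168)):
        m=(sel&(abs(W[...,2]-z)<.003)).astype(np.uint8)
        k,l,s,ce=cv2.connectedComponentsWithStats(m); 
        for i in np.argsort(-s[1:,4])[:3]+1:
            p=W[l==i][:,:2].astype(np.float32); print(n,nm,s[i],cv2.minAreaRect(p))
    lowm=(sel&(W[...,2]>.03)&(W[...,2]<.112)).astype(np.uint8); k,l,s,ce=cv2.connectedComponentsWithStats(lowm)
    for i in np.argsort(-s[1:,4])[:6]+1:
        p=W[l==i]; print(n,'obj',s[i],p.min(0).round(3),p.max(0).round(3))
print(tri((302,229),(346,209)))
E
```

```text
red (array([333.5, 214.5]), array([326, 198,  16,  34, 458], dtype=int32)) (array([319. , 183.5]), array([313, 168,  13,  32, 239], dtype=int32)) [0.5699869  0.18315364 0.21666168] [array([0.5719, 0.184 , 0.218 ]), array([0.569, 0.182, 0.218])]
yel (array([234. , 176.5]), array([227, 170,  15,  14, 154], dtype=int32)) (array([396.5, 261.5]), array([389, 256,  16,  12, 140], dtype=int32)) [ 0.58088657 -0.00277608  0.21351737] [array([0.5863, 0.0023, 0.218 ]), array([ 0.5778, -0.0057,  0.218 ])]
scene beam [   4  169  212  110 4490] ((0.6938512325286865, -0.1538245975971222), (0.20375403761863708, 0.3579888939857483), 74.3692398071289)
scene beam [228 231  83  47 897] ((0.5963385105133057, 0.09163086116313934), (0.05764422565698624, 0.14666450023651123), 11.360328674316406)
scene beam [214 243   4   2   4] ((0.6427779197692871, 0.0021092675160616636), (0.0012752943439409137, 0.005807521753013134), 12.886026382446289)
scene head [271 222  58  38 949] ((0.5966901779174805, 0.14391301572322845), (0.06485545635223389, 0.06822911649942398), 7.04185152053833)
scene head [  0 196 151  32 461]
[... 1377 characters left out ...]
0.026990719139575958, 0.0005719725741073489), 52.71037673950195)
side head [400 281   9   4  17] ((0.5959933996200562, -0.006399144884198904), (0.0057250941172242165, 0.011446529999375343), 71.30269622802734)
side obj [ 324  245  130  130 1696] [ 0.558 -0.121  0.051] [0.601 0.169 0.112]
side obj [ 281  196   29   48 1024] [0.545 0.255 0.03 ] [0.597 0.303 0.112]
side obj [394 203  26  41 893] [0.723 0.149 0.03 ] [0.784 0.213 0.079]
side obj [430 386   2   2   2] [ 0.556 -0.125  0.11 ] [ 0.559 -0.124  0.112]
side obj [404 406   2   2   2] [ 0.514 -0.131  0.108] [ 0.515 -0.13   0.111]
side obj [426 390   1   2   2] [ 0.549 -0.127  0.11 ] [ 0.55  -0.126  0.112]
[0.59368598 0.14393136 0.18584639]
```

```bash
python3 -m inch '{"claw":[1,1,1,1,1],"slide":[[0,-3.5,0],[0,-3.5,0],[-2.3,0,-1.3],[-2.3,0,-1.3],[-2.3,0,-1.3]],"dr":[[0,0,0],[0,0,0],[0,0,0],[0,0,0],[0,0,0]]}'
python3 -m inch '{"claw":[1,1,1,1,1],"slide":[[-2.3,0,-1.3],[-2.3,0,-1.3],[-2.3,0,-1.3],[-2.3,0,-1.3],[-2.2,0,-1.3]],"dr":[[0,0,0],[0,0,0],[0,0,0],[0,0,0],[0,0,0]]}'
python3 -m inch '{"claw":[1,1],"slide":[[0,0,0],[0,0,0]],"dr":[[0,0,0],[0,0,0]]}'
python3 - <<'E'
from h import *
s=observe(); print(s['eef_pos'],s['orientation'].round(3))
im,d=vision.get_image('wrist'); cv2.imwrite('pics/w1.png',im[:,:,::-1]); np.savez('pics/w1.npz',im=im,d=d)
c=vision.get_calibration('wrist');T=c['tool_from_camera'];K=c['camera_matrix']
def wray(uv,z):
    p=np.array(uv)-K[:2,2]; r=np.hypot(*p); th=r/K[0,0]; d=np.array([*(p/r*np.sin(th)),np.cos(th)])
    R=s['orientation']; o=R@T[:3,3]+s['eef_pos']; d=R@T[:3,:3]@d; return o+d*(z-o[2])/d[2]
for cc,z in(('red',.218),('yel',.2135)):
    b,st=blob(im,cc); print(cc,b,st,wray(b,z))
for n in('scene','side'):
    W=np.load(f'pics/{n}W.npy'); m=(np.hypot(W[...,0]-.59,W[...,1]-.142)<.02)&(W[...,2]>.172)&(W[...,2]<.25); p=W[m]; print(n,p[:,2].max(), np.percentile(p[:,2],90), p.mean(0))
    im0=np.load(f'pics/{n}0.npz')['im']; h=cv2.cvtColor(im0,cv2.COLOR_RGB2HSV); m=cv2.inRange(h,(22,120,90),(34,255,255)); k,l,st,ce=cv2.connectedComponentsWithStats(m); i=1+np.argmax(st[1:,4]); print('knob',st[i])
E
```

```text
time_s: 0.52
eef_pos: [0.6356, 0.0693, 0.3009]
orientation: [[-0.001, 0.001, 1.0], [-1.0, 0.0, -0.001], [-0.0, -1.0, 0.001]]
contact_force: [-0.8, -0.0, 0.2]
width: 1.001
time_s: 0.93
eef_pos: [0.5699, 0.1841, 0.3003]
orientation: [[0.0, -0.001, 1.0], [-1.0, -0.0, 0.0], [0.0, -1.0, -0.001]]
contact_force: [0.1, -0.1, 0.1]
width: 1.001
time_s: 1.1
eef_pos: [0.5701, 0.1845, 0.3004]
orientation: [[0.003, -0.001, 1.0], [-1.0, 0.0, 0.003], [-0.0, -1.0, -0.001]]
contact_force: [-0.0, -0.2, 0.5]
width: 1.001
[0.57007597 0.18452377 0.30039539] [[ 0.003 -0.001  1.   ]
 [-1.     0.     0.003]
 [-0.    -1.    -0.001]]
red [319.5 253. ] [303 229  34  49 885] [0.57069054 0.18236835 0.218     ]Traceback (most recent call last):
  File "<stdin>", line 9, in <module>
  File "h.py", line 10, in blob
    n,l,s,ce=cv2.connectedComponentsWithStats(mask(im,c)); i=1+np.argmax(s[1:,4]); x,y,w,h=s[i,:4]
                                                               ~~~~~~~~~^^^^^^^^^
    return _wrapfunc(a, 'argmax', axis=axis, out=out, **kwds)
    return bound(*args, **kwds)
ValueError: attempt to get argmax of an empty sequence
```

View pics/w1.png

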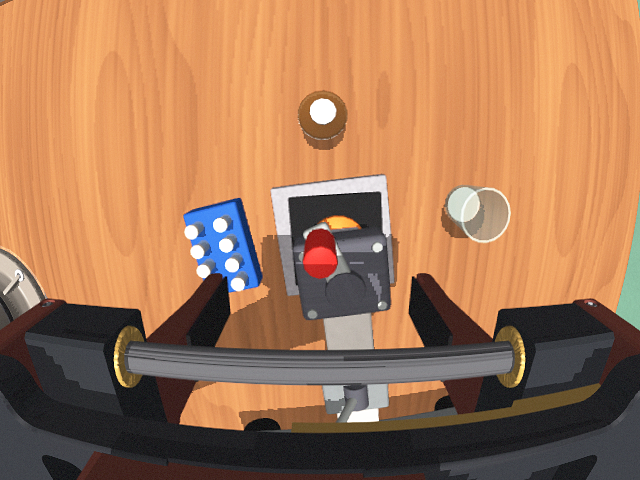

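The wrist view shows the handle at (320,250), centred between the fingers. The rack (225,245), bottle (322,112) and beaker (480,212) all stand well below finger height. I'll descend and grip.

```bash
python3 - <<'E'
from h import *
for n in('scene','side'):
    W=np.load(f'pics/{n}W.npy'); m=(np.hypot(W[...,0]-.59,W[...,1]-.142)<.02)&(W[...,2]>.172)&(W[...,2]<.25); p=W[m]; print(n,np.percentile(p[:,2],[50,90,100]).round(3), p.mean(0))
E
python3 -m inch '{"claw":[1,1,1,1,1],"slide":[[0.2,2.5,0],[0,2.5,0],[0,2.5,0],[0,1.6,0],[0,0,0]],"dr":[[0,0,0],[0,0,0],[0,0,0],[0,0,0],[0,0,0]]}'
python3 -m inch '{"claw":[0.1,0.1,0.1,0.1,0.1],"slide":[[0,0,0],[0,0,0],[0,0,0],[0,0,0],[0,0,0]],"dr":[[0,0,0],[0,0,0],[0,0,0],[0,0,0],[0,0,0]]}'
python3 -m inch '{"claw":[0.1,0.1,0.1,0.1,0.1],"slide":[[0,0,0],[0,0,0],[0,0,0],[0,0,0],[0,0,0]],"dr":[[0,0,0],[0,0,0],[0,0,0],[0,0,0],[0,0,0]]}'
```

```text
scene [0.191 0.193 0.194] [0.59326542 0.14636452 0.18911145]
side [0.192 0.193 0.195] [0.58676071 0.13974133 0.19004016]
time_s: 1.57
eef_pos: [0.5696, 0.1781, 0.2057]
orientation: [[-0.003, -0.006, 1.0], [-1.0, -0.004, -0.003], [0.004, -1.0, -0.006]]
contact_force: [-0.8, -0.9, -0.7]
width: 0.997
time_s: 1.98
eef_pos: [0.5716, 0.1811, 0.2107]
orientation: [[-0.0, 0.002, 1.0], [-1.0, 0.001, -0.0], [-0.001, -1.0, 0.002]]
contact_force: [0.6, -0.1, -0.1]
width: 0.661
time_s: 2.4
eef_pos: [0.571, 0.1811, 0.2097]
orientation: [[0.0, -0.0, 1.0], [-1.0, 0.0, 0.0], [-0.0, -1.0, -0.0]]
contact_force: [-0.3, -0.3, 0.9]
width: 0.278
```

```bash
python3 -m inch '{"claw":[0.1,0.1,0.1],"slide":[[0,0,0],[0,0,0],[0,0,0]],"dr":[[0,0,0],[0,0,0],[0,0,0]]}'
python3 - <<'E'
import numpy as np
y=.13;q=4.41+.2*np.arange(56);ph=y-q
p=4.5*np.c_[np.cos(ph),np.sin(ph)];d=np.diff(p,axis=0)
for k in range(0,55,5): print(round(q[k],2),[[round(-b,2),0,round(a,2)] for a,b in d[k:k+5]])
E
```

```text
time_s: 2.65
eef_pos: [0.5707, 0.181, 0.2096]
orientation: [[0.0, -0.001, 1.0], [-1.0, -0.0, 0.0], [0.0, -1.0, -0.001]]
contact_force: [-2.3, -0.5, 1.3]
width: 0.245
4.41 [[np.float64(-0.29), 0, np.float64(0.85)], [np.float64(-0.12), 0, np.float64(0.89)], [np.float64(0.06), 0, np.float64(0.9)], [np.float64(0.24), 0, np.float64(0.87)], [np.float64(0.41), 0, np.float64(0.8)]]
5.41 [[np.float64(0.56), 0, np.float64(0.71)], [np.float64(0.69), 0, np.float64(0.58)], [np.float64(0.79), 0, np.float64(0.43)], [np.float64(0.86), 0, np.float64(0.27)], [np.float64(0.89), 0, np.float64(0.09)]]
6.41 [[np.float64(0.89), 0, np.float64(-0.09)], [np.float64(0.86), 0, np.float64(-0.26)], [np.float64(0.79), 0, np.float64(-0.43)], [np.float64(0.69), 0, np.float64(-0.58)], [np.float64(0.56), 0, np.float64(-0.7)]]
7.41 [[np.float64(0.41), 0, np.float64(-0.8)], [np.float64(0.24), 0, np.float64(-0.86)], [np.float64(0.07), 0, np.float64(-0.9)], [np.float64(-0.11), 0, np.float64(-0.89)], [np.float64(-0.29), 0, np.float64(-0.85)]]
8.41 [[np.float64(-0.45), 0, np.float64(-0.78)], [np.float64(-0.6), 0, np.float64
[... 732 characters left out ...]
0.5)], [np.float64(0.83), 0, np.float64(0.34)]]
12.41 [[np.float64(0.88), 0, np.float64(0.17)], [np.float64(0.9), 0, np.float64(-0.01)], [np.float64(0.88), 0, np.float64(-0.19)], [np.float64(0.82), 0, np.float64(-0.36)], [np.float64(0.73), 0, np.float64(-0.52)]]
13.41 [[np.float64(0.62), 0, np.float64(-0.65)], [np.float64(0.48), 0, np.float64(-0.76)], [np.float64(0.31), 0, np.float64(-0.84)], [np.float64(0.14), 0, np.float64(-0.89)], [np.float64(-0.04), 0, np.float64(-0.9)]]
14.41 [[np.float64(-0.22), 0, np.float64(-0.87)], [np.float64(-0.39), 0, np.float64(-0.81)], [np.float64(-0.54), 0, np.float64(-0.72)], [np.float64(-0.67), 0, np.float64(-0.6)], [np.float64(-0.78), 0, np.float64(-0.45)]]
```

Gripped: width 0.245 × 88 = 21.6 mm, against a 22 mm handle. I'll crank the first radian in the air-free range and check it.

```bash
python3 -m inch '{"claw":[0.1,0.1,0.1,0.1,0.1],"slide":[[-0.29,0,0.85],[-0.12,0,0.89],[0.06,0,0.9],[0.24,0,0.87],[0.41,0,0.8]],"dr":[[0,0,0],[0,0,0],[0,0,0],[0,0,0],[0,0,0]]}'
```

```text
time_s: 3.07
eef_pos: [0.6122, 0.1801, 0.2096]
orientation: [[0.002, -0.004, 1.0], [-1.0, 0.002, 0.002], [-0.002, -1.0, -0.004]]
contact_force: [-8.5, 1.9, 6.0]
width: 0.241
```

```bash
python3 -m inch '{"claw":[0.1,0.1,0.1,0.1,0.1],"slide":[[0.56,0,0.71],[0.69,0,0.58],[0.79,0,0.43],[0.86,0,0.27],[0.89,0,0.09]],"dr":[[0,0,0],[0,0,0],[0,0,0],[0,0,0],[0,0,0]]}'
python3 -m inch '{"claw":[0.1,0.1,0.1,0.1,0.1],"slide":[[0.89,0,-0.09],[0.86,0,-0.26],[0.79,0,-0.43],[0.69,0,-0.58],[0.56,0,-0.7]],"dr":[[0,0,0],[0,0,0],[0,0,0],[0,0,0],[0,0,0]]}'
python3 -m inch '{"claw":[0.1,0.1,0.1,0.1,0.1],"slide":[[0.41,0,-0.8],[0.24,0,-0.86],[0.07,0,-0.9],[-0.11,0,-0.89],[-0.29,0,-0.85]],"dr":[[0,0,0],[0,0,0],[0,0,0],[0,0,0],[0,0,0]]}'
```

```text
time_s: 3.48
eef_pos: [0.6352, 0.1449, 0.2097]
orientation: [[0.004, 0.001, 1.0], [-1.0, 0.006, 0.004], [-0.006, -1.0, 0.001]]
contact_force: [0.8, 8.6, -2.1]
width: 0.238
time_s: 3.9
eef_pos: [0.6167, 0.104, 0.2098]
orientation: [[0.001, 0.006, 1.0], [-1.0, 0.003, 0.001], [-0.003, -1.0, 0.006]]
contact_force: [7.3, 5.2, -5.2]
width: 0.243
time_s: 4.32
eef_pos: [0.5739, 0.0987, 0.2098]
orientation: [[-0.001, 0.006, 1.0], [-1.0, 0.001, -0.001], [-0.001, -1.0, 0.006]]
contact_force: [9.2, 1.2, -7.7]
width: 0.242
```

```bash
cat > t.py <<'E'
import numpy as np
from rig import observe
from scipy.optimize import least_squares
C=np.array([.5898,.1408])
def rep():
    s=observe(); r=s['eef_pos'][:2]-C; ph=np.arctan2(r[1],r[0]); f=s['contact_force'][:2]
    print('q mod',round((.13-ph)%(2*np.pi),3),'rad',np.hypot(*r).round(4),'drag',round(-f@[np.sin(ph),-np.cos(ph)],2),'Fr',round(f@r/np.hypot(*r),2),'z',s['eef_pos'][2].round(4),'q',s['time_s'])
if __name__=='__main__': rep()
E
python3 - <<'E'
from t import *
p=np.array([(.5707,.1810),(.6122,.1801),(.6352,.1449),(.6167,.1040),(.5739,.0987)])
o=least_squares(lambda c:np.hypot(*(p-c[:2]).T)-c[2],[*C,.045]);print(o.x,o.fun); rep()
E
```

```text
[0.59044488 0.14058925 0.04502313] [-4.65954421e-05  8.10213992e-05 -6.08846256e-05  1.13553503e-05
  1.51034943e-05]
q mod 2.062 rad 0.045 drag 8.18 Fr -4.42 z 0.2098 q 4.3167
```

```bash
sed -i 's/C=np.array.*/C=np.array([.59044,.14059])/' t.py
python3 -m inch '{"claw":[0.1,0.1,0.1,0.1,0.1],"slide":[[-0.45,0,-0.74],[-0.6,0,-0.65],[-0.72,0,-0.54],[-0.81,0,-0.39],[-0.87,0,-0.22]],"dr":[[0,0,0],[0,0,0],[0,0,0],[0,0,0],[0,0,0]]}' >/dev/null; python3 t.py
python3 - <<'E'
import numpy as np
y=.13;q=9.41+.1*np.arange(81);ph=y-q
p=4.5*np.c_[np.cos(ph),np.sin(ph)];d=np.diff(p,axis=0)
for k in range(0,80,5): print(round(q[k],2),str([[round(float(-b),2),0,round(float(a),2)] for a,b in d[k:k+5]]).replace(' ',''))
E
```

```text
q mod 3.028 rad 0.0449 drag 8.66 Fr -0.07 z 0.2096 q 4.7333
9.41 [[-0.45,0,-0.04],[-0.45,0,0.0],[-0.45,0,0.05],[-0.44,0,0.09],[-0.43,0,0.14]]
9.91 [[-0.41,0,0.18],[-0.39,0,0.22],[-0.37,0,0.26],[-0.34,0,0.29],[-0.31,0,0.32]]
10.41 [[-0.28,0,0.35],[-0.24,0,0.38],[-0.2,0,0.4],[-0.16,0,0.42],[-0.12,0,0.43]]
10.91 [[-0.07,0,0.44],[-0.03,0,0.45],[0.02,0,0.45],[0.06,0,0.45],[0.1,0,0.44]]
11.41 [[0.15,0,0.42],[0.19,0,0.41],[0.23,0,0.39],[0.27,0,0.36],[0.3,0,0.33]]
11.91 [[0.33,0,0.3],[0.36,0,0.27],[0.39,0,0.23],[0.41,0,0.19],[0.42,0,0.15]]
12.41 [[0.44,0,0.11],[0.45,0,0.06],[0.45,0,0.02],[0.45,0,-0.03],[0.44,0,-0.07]]
12.91 [[0.43,0,-0.12],[0.42,0,-0.16],[0.4,0,-0.2],[0.38,0,-0.24],[0.35,0,-0.28]]
13.41 [[0.32,0,-0.31],[0.29,0,-0.34],[0.26,0,-0.37],[0.22,0,-0.39],[0.18,0,-0.41]]
13.91 [[0.14,0,-0.43],[0.09,0,-0.44],[0.05,0,-0.45],[0.0,0,-0.45],[-0.04,0,-0.45]]
14.41 [[-0.09,0,-0.44],[-0.13,0,-0.43],[-0.17,0,-0.42],[-0.21,0,-0.4],[-0.25,0,-0.37]]
14.91 [[-0.29,0,-0.35],[-0.32,0,-0.32],[-0.35,0,-0.28],[-0.38,0,-0.25],[-0.4,0,-0.21]]
15.41 [[-0.42,0,-0.17],[-0.43,0,-0.12],[-0.44,0,-0.08],[-0.45,0,-0.04],[-0.45,0,0.01]]
15.91 [[-0.45,0,0.05],[-0.44,0,0.1],[-0.43,0,0.14],[-0.41,0,0.18],[-0.39,0,0.22]]
16.41 [[-0.37,0,0.26],[-0.34,0,0.3],[-0.31,0,0.33],[-0.27,0,0.36],[-0.23,0,0.38]]
16.91 [[-0.2,0,0.41],[-0.15,0,0.42],[-0.11,0,0.44],[-0.07,0,0.44],[-0.02,0,0.45]]
```

```bash
python3 -m inch '{"claw":[0.1,0.1,0.1,0.1,0.1],"slide":[[-0.45,0,-0.04],[-0.45,0,0.0],[-0.45,0,0.05],[-0.44,0,0.09],[-0.43,0,0.14]],"dr":[[0,0,0],[0,0,0],[0,0,0],[0,0,0],[0,0,0]]}' >/dev/null; python3 t.py
python3 -m inch '{"claw":[0.1,0.1,0.1,0.1,0.1],"slide":[[-0.41,0,0.18],[-0.39,0,0.22],[-0.37,0,0.26],[-0.34,0,0.29],[-0.31,0,0.32]],"dr":[[0,0,0],[0,0,0],[0,0,0],[0,0,0],[0,0,0]]}' >/dev/null; python3 t.py
```

```text
q mod 3.547 rad 0.0449 drag 8.28 Fr 4.7 z 0.2095 q 5.15
q mod 4.073 rad 0.045 drag 9.01 Fr 3.87 z 0.2095 q 5.5667
```

```bash
python3 -m inch '{"claw":[0.1,0.1,0.1,0.1,0.1],"slide":[[-0.28,0,0.35],[-0.24,0,0.38],[-0.2,0,0.4],[-0.16,0,0.42],[-0.12,0,0.43]],"dr":[[0,0,0],[0,0,0],[0,0,0],[0,0,0],[0,0,0]]}' >/dev/null; python3 t.py
python3 -m inch '{"claw":[0.1,0.1,0.1,0.1,0.1],"slide":[[-0.07,0,0.44],[-0.03,0,0.45],[0.02,0,0.45],[0.06,0,0.45],[0.1,0,0.44]],"dr":[[0,0,0],[0,0,0],[0,0,0],[0,0,0],[0,0,0]]}' >/dev/null; python3 t.py
```

```text
q mod 4.584 rad 0.045 drag 7.34 Fr 1.07 z 0.2096 q 5.9833
q mod 5.082 rad 0.0451 drag 9.18 Fr -0.71 z 0.2096 q 6.4
```

```bash
python3 -m inch '{"claw":[0.1,0.1,0.1,0.1,0.1],"slide":[[0.15,0,0.42],[0.19,0,0.41],[0.23,0,0.39],[0.27,0,0.36],[0.3,0,0.33]],"dr":[[0,0,0],[0,0,0],[0,0,0],[0,0,0],[0,0,0]]}' >/dev/null; python3 t.py
python3 -m inch '{"claw":[0.1,0.1,0.1],"slide":[[0.33,0,0.3],[0.36,0,0.27],[0.39,0,0.23]],"dr":[[0,0,0],[0,0,0],[0,0,0]]}' >/dev/null; python3 t.py
```

```text
q mod 5.568 rad 0.0451 drag 8.27 Fr -0.96 z 0.2096 q 6.8167
q mod 5.855 rad 0.0451 drag 8.68 Fr -0.86 z 0.2096 q 7.0667
```

```bash
python3 -m inch '{"claw":[0.1,0.1,0.1,0.1],"slide":[[0.41,0,0.19],[0.42,0,0.15],[0.44,0,0.11],[0.45,0,0.06]],"dr":[[0,0,0],[0,0,0],[0,0,0],[0,0,0]]}' >/dev/null; python3 t.py
python3 -m inch '{"claw":[0.1,0.1,0.1],"slide":[[0.45,0,0.02],[0.45,0,-0.03],[0.44,0,-0.07]],"dr":[[0,0,0],[0,0,0],[0,0,0]]}' >/dev/null; python3 t.py
```

```text
q mod 6.244 rad 0.045 drag 8.32 Fr 0.4 z 0.2097 q 7.4
q mod 0.249 rad 0.045 drag 10.56 Fr 1.17 z 0.2098 q 7.65
```

```bash
python3 -m inch '{"claw":[0.1,0.1],"slide":[[0.43,0,-0.12],[0.42,0,-0.16]],"dr":[[0,0,0],[0,0,0]]}' >/dev/null; python3 t.py
python3 -m inch '{"claw":[0.1],"slide":[[0.4,0,-0.2]],"dr":[[0,0,0]]}' >/dev/null; python3 t.py
python3 -m inch '{"claw":[0.1],"slide":[[0.38,0,-0.24]],"dr":[[0,0,0]]}' >/dev/null; python3 t.py
```

```text
q mod 0.446 rad 0.045 drag 10.16 Fr 3.28 z 0.2098 q 7.8167
q mod 0.545 rad 0.045 drag 11.9 Fr 3.37 z 0.2099 q 7.9
q mod 0.646 rad 0.045 drag 11.58 Fr 2.07 z 0.2099 q 7.9833
```

```bash
python3 -m inch '{"claw":[0.1],"slide":[[0.35,0,-0.28]],"dr":[[0,0,0]]}' >/dev/null; python3 t.py
python3 -m inch '{"claw":[0.1],"slide":[[0.32,0,-0.31]],"dr":[[0,0,0]]}' >/dev/null; python3 t.py
python3 -m inch '{"claw":[0.1],"slide":[[0.29,0,-0.34]],"dr":[[0,0,0]]}' >/dev/null; python3 t.py
```

```text
q mod 0.747 rad 0.0449 drag 12.26 Fr 3.26 z 0.2099 q 8.0667
q mod 0.847 rad 0.0449 drag 12.29 Fr 1.95 z 0.2099 q 8.15
q mod 0.947 rad 0.045 drag 13.15 Fr 2.05 z 0.2099 q 8.2333
```

```bash
python3 -m inch '{"claw":[0.1],"slide":[[0.26,0,-0.37]],"dr":[[0,0,0]]}' >/dev/null; python3 t.py
python3 -m inch '{"claw":[0.1],"slide":[[0.22,0,-0.39]],"dr":[[0,0,0]]}' >/dev/null; python3 t.py
python3 -m inch '{"claw":[0.1,0.1,0.1],"slide":[[0,0,0],[0,0,0],[0,0,0]],"dr":[[0,0,0],[0,0,0],[0,0,0]]}' >/dev/null; python3 t.py
```

```text
q mod 1.049 rad 0.045 drag 13.63 Fr 1.66 z 0.2099 q 8.3167
q mod 1.148 rad 0.045 drag 14.61 Fr 2.28 z 0.2099 q 8.4
q mod 1.171 rad 0.045 drag 10.24 Fr 0.36 z 0.2098 q 8.65
```

The reading is about 6 N above free cranking, and q = 13.74 with contact at about 12.5 gives roughly 80 N on the foot. I'll ease off the stored push, open and rise.

```bash
python3 -m inch '{"claw":[0.1,0.1],"slide":[[-0.1,0,0.17],[0,0,0]],"dr":[[0,0,0],[0,0,0]]}' >/dev/null; python3 t.py
python3 -m inch '{"claw":[1,1,1,1,1],"slide":[[0,0,0],[0,0,0],[0,0,0],[0,0,0],[0,0,0]],"dr":[[0,0,0],[0,0,0],[0,0,0],[0,0,0],[0,0,0]]}'
python3 -m inch '{"claw":[1,1,1,1,1],"slide":[[0,0,0],[0,0,0],[0,0,0],[0,0,0],[0,0,0]],"dr":[[0,0,0],[0,0,0],[0,0,0],[0,0,0],[0,0,0]]}'
python3 -m inch '{"claw":[1,1,1,1,1],"slide":[[0,-1.5,0],[0,-2.5,0],[0,-2.5,0],[0,-2.5,0],[0,0,0]],"dr":[[0,0,0],[0,0,0],[0,0,0],[0,0,0],[0,0,0]]}'
python3 - <<'E'
from h import *
b={}
for n in('scene','side'):
    im,d=vision.get_image(n); cv2.imwrite(f'pics/{n}2.png',im[:,:,::-1])
    b[n]=blob(im,'red')
    h=cv2.cvtColor(im,cv2.COLOR_RGB2HSV); m=cv2.inRange(h,(20,120,60),(36,255,255)); k,l,st,ce=cv2.connectedComponentsWithStats(m); i=1+np.argmax(st[1:,4]); b[n+'y']=ce[i]; print(n,b[n],st[i],ce[i])
print('red',tri(b['scene'][0],b['side'][0]),'knob',tri(b['sceney'],b['sidey']))
E
```

```text
q mod 1.168 rad 0.045 drag 5.36 Fr -0.19 z 0.2097 q 8.8167
time_s: 9.23
eef_pos: [0.6119, 0.1002, 0.2097]
orientation: [[-0.0, -0.0, 1.0], [-1.0, -0.0, -0.0], [0.0, -1.0, -0.0]]
contact_force: [0.6, -0.0, 0.6]
width: 0.586
time_s: 9.65
eef_pos: [0.6121, 0.1006, 0.2097]
orientation: [[-0.0, -0.0, 1.0], [-1.0, 0.0, -0.0], [-0.0, -1.0, -0.0]]
contact_force: [-0.2, -0.2, -0.0]
width: 0.963
time_s: 10.07
eef_pos: [0.6146, 0.1012, 0.3053]
orientation: [[-0.0, 0.008, 1.0], [-1.0, 0.002, -0.0], [-0.002, -1.0, 0.008]]
contact_force: [1.0, -0.3, 1.4]
width: 0.998
scene (array([271., 208.]), array([264, 191,  15,  35, 463], dtype=int32)) [227 170  16  16 172] [233.84883721 177.95348837]
side (array([372.5, 204.5]), array([365, 188,  16,  34, 277], dtype=int32)) [387 256  20  19 310] [396.72258065 264.90645161]
red [0.61287174 0.10317803 0.21680551] knob [ 0.58002431 -0.00484409  0.20955306]
```

View pics/side2.png

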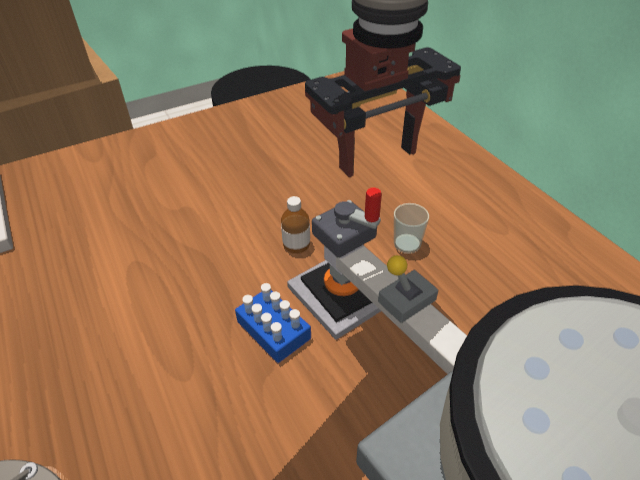

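The side view shows the handle at (373,205) upright where it was left, the orange foot down by the plate at (341,281) and the knob at (397,265). The knob is at (0.580, −0.005, 0.21). I'll close the jaws and move to the robot's side of the lever.

```bash
python3 -m inch '{"claw":[0,0,0,0,0],"slide":[[2.14,0,-1.64],[2.14,0,-1.64],[2.14,0,-1.64],[2.14,0,-1.64],[2.14,0,-1.64]],"dr":[[0,0,0],[0,0,0],[0,0,0],[0,0,0],[0,0,0]]}'
python3 -m inch '{"claw":[0,0,0,0,0],"slide":[[0,0,0],[0,0,0],[0,0,0],[0,0,0],[0,0,0]],"dr":[[0,0,0],[0,0,0],[0,0,0],[0,0,0],[0,0,0]]}'
python3 -m inch '{"claw":[0,0,0,0,0],"slide":[[0,0,0],[0,0,0],[0,0,0],[0,0,0],[0,0,0]],"dr":[[0,0,0],[0,0,0],[0,0,0],[0,0,0],[0,0,0]]}'
python3 -m inch '{"claw":[0,0,0,0,0],"slide":[[0,2.5,0],[0,2.5,0],[0,2.5,0],[0,2.7,0],[0,0,0]],"dr":[[0,0,0],[0,0,0],[0,0,0],[0,0,0],[0,0,0]]}'
python3 -m inch '{"claw":[0,0],"slide":[[0,0,0],[0,0,0]],"dr":[[0,0,0],[0,0,0]]}'
```

```text
time_s: 10.58
eef_pos: [0.5283, -0.0074, 0.298]
orientation: [[0.0, -0.003, 1.0], [-1.0, -0.0, 0.0], [0.0, -1.0, -0.003]]
contact_force: [1.0, -0.4, 0.2]
width: 0.66
time_s: 11.0
eef_pos: [0.5305, -0.0052, 0.2991]
orientation: [[0.002, -0.001, 1.0], [-1.0, 0.0, 0.002], [-0.0, -1.0, -0.001]]
contact_force: [-0.5, 0.1, 0.8]
width: 0.28
time_s: 11.42
eef_pos: [0.5302, -0.0063, 0.2997]
orientation: [[0.0, 0.0, 1.0], [-1.0, 0.0, 0.0], [-0.0, -1.0, 0.0]]
contact_force: [-0.9, 0.4, -0.3]
width: 0.006
time_s: 11.83
eef_pos: [0.5269, -0.0066, 0.1932]
orientation: [[0.0, -0.008, 1.0], [-1.0, -0.001, 0.0], [0.001, -1.0, -0.008]]
contact_force: [-0.3, 1.0, -0.2]
width: 0.007
time_s: 12.0
eef_pos: [0.531, -0.0063, 0.199]
orientation: [[-0.0, 0.002, 1.0], [-1.0, 0.0, -0.0], [-0.0, -1.0, 0.002]]
contact_force: [-0.0, -0.0, 0.7]
width: 0.005
```

Push along the jack's x axis in 1 cm rows.

```bash
python3 -m inch '{"claw":[0,0,0,0],"slide":[[-0.13,0,1],[-0.13,0,1],[-0.13,0,1],[-0.13,0,1]],"dr":[[0,0,0],[0,0,0],[0,0,0],[0,0,0]]}' | grep -E "eef|force"
python3 -m inch '{"claw":[0,0,0],"slide":[[-0.13,0,1],[-0.13,0,1],[-0.13,0,1]],"dr":[[0,0,0],[0,0,0],[0,0,0]]}' | grep -E "eef|force"
python3 -m inch '{"claw":[0,0],"slide":[[-0.07,0,0.5],[-0.07,0,0.5]],"dr":[[0,0,0],[0,0,0]]}' | grep -E "eef|force"
```

```text
eef_pos: [0.5717, -0.0008, 0.1985]
contact_force: [-0.9, -0.2, 0.8]
eef_pos: [0.6013, 0.0029, 0.1976]
contact_force: [-1.0, -0.4, 0.5]
eef_pos: [0.6106, 0.0042, 0.1972]
contact_force: [-0.6, 0.6, -1.0]
```

Run:
```python
from h import *
a=[vision.get_image(n)[0][120:360,u:u+320,::-1] for n,u in(('scene',90),('side',240))]
cv2.imwrite('pics/lk3.png',cv2.resize(np.hstack(a),None,fx=1.25,fy=1.25))
```

```text
(no output)
```

View pics/lk3.png

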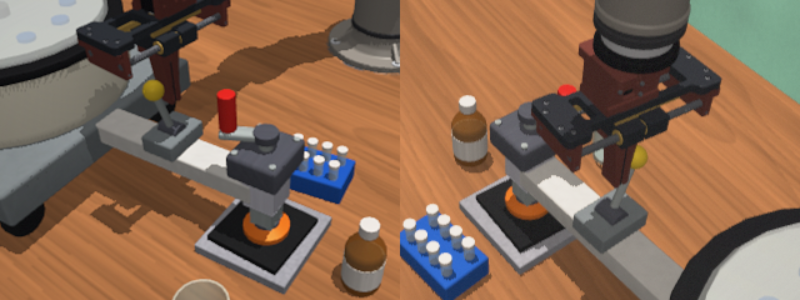

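The crops show the lever leaning to the far side, with its knob at (152,90) left and (638,157) right, against the fingers. I'll go on gently until it meets its stop.

```bash
for i in 1; do :; done
python3 -m inch '{"claw":[0,0],"slide":[[-0.07,0,0.5],[-0.04,0,0.3]],"dr":[[0,0,0],[0,0,0]]}' | grep -E "eef|force"
python3 -m inch '{"claw":[0],"slide":[[-0.04,0,0.3]],"dr":[[0,0,0]]}' | grep -E "eef|force"
python3 -m inch '{"claw":[0],"slide":[[-0.04,0,0.3]],"dr":[[0,0,0]]}' | grep -E "eef|force"
```

```text
eef_pos: [0.618, 0.0051, 0.1975]
contact_force: [-0.9, -0.3, -0.7]
eef_pos: [0.621, 0.0056, 0.1976]
contact_force: [-0.3, 0.7, -1.1]
eef_pos: [0.6241, 0.006, 0.1977]
contact_force: [-1.8, -0.2, -0.4]
```

```bash
python3 -m inch '{"claw":[0],"slide":[[-0.04,0,0.3]],"dr":[[0,0,0]]}' | grep -E "eef|force"
python3 -m inch '{"claw":[0],"slide":[[-0.04,0,0.3]],"dr":[[0,0,0]]}' | grep -E "eef|force"
python3 -m inch '{"claw":[0],"slide":[[-0.04,0,0.3]],"dr":[[0,0,0]]}' | grep -E "eef|force"
```

```text
eef_pos: [0.6259, 0.0062, 0.1974]
contact_force: [-11.5, -1.7, 6.8]
eef_pos: [0.6262, 0.0062, 0.1973]
contact_force: [-22.6, -1.4, 15.3]
eef_pos: [0.6265, 0.0063, 0.1972]
contact_force: [-32.5, -1.2, 22.7]
```

The lever is hard against its stop: 32 N with no further travel. I'll back off, rise and check.

```bash
python3 -m inch '{"claw":[0,0,0],"slide":[[0.1,0,-1],[0.2,0,-1.5],[0.2,0,-1.5]],"dr":[[0,0,0],[0,0,0],[0,0,0]]}' | grep -E "eef|force"
python3 -m inch '{"claw":[0,0,0,0,0],"slide":[[0,-2.5,0],[0,-2.5,-2],[0,-2.5,-2],[0,-2.5,-2],[0,0,0]],"dr":[[0,0,0],[0,0,0],[0,0,0],[0,0,0],[0,0,0]]}'
python3 -m inch '{"claw":[0,0,0],"slide":[[0,0,0],[0,0,0],[0,0,0]],"dr":[[0,0,0],[0,0,0],[0,0,0]]}'
python3 - <<'E'
from h import *
b={};a=[]
for n,u in(('scene',90),('side',240)):
    im,d=vision.get_image(n); a.append(im[120:360,u:u+320,::-1]); b[n]=blob(im,'red')[0]
    h=cv2.cvtColor(im,cv2.COLOR_RGB2HSV); m=cv2.inRange(h,(20,120,60),(36,255,255)); k,l,st,ce=cv2.connectedComponentsWithStats(m); i=1+np.argmax(st[1:,4]); b[n+'y']=ce[i]; print(n,st[i])
print('red',tri(b['scene'],b['side']),'knob',tri(b['sceney'],b['sidey']))
cv2.imwrite('pics/lk4.png',cv2.resize(np.hstack(a),None,fx=1.25,fy=1.25))
E
```

```text
eef_pos: [0.5933, 0.0023, 0.1979]
contact_force: [0.7, -0.4, -0.6]
time_s: 14.1
eef_pos: [0.5333, 0.0023, 0.3032]
orientation: [[-0.0, 0.008, 1.0], [-1.0, 0.001, -0.0], [-0.001, -1.0, 0.008]]
contact_force: [1.3, 0.1, 0.6]
width: 0.004
time_s: 14.35
eef_pos: [0.5332, 0.0022, 0.2966]
orientation: [[0.0, -0.001, 1.0], [-1.0, -0.0, 0.0], [0.0, -1.0, -0.001]]
contact_force: [0.3, -0.5, 0.3]
width: 0.006
scene [198 192  18  17 247]Traceback (most recent call last):
  File "<stdin>", line 4, in <module>
  File "h.py", line 10, in blob
    n,l,s,ce=cv2.connectedComponentsWithStats(mask(im,c)); i=1+np.argmax(s[1:,4]); x,y,w,h=s[i,:4]
                                                               ~~~~~~~~~^^^^^^^^^
    return _wrapfunc(a, 'argmax', axis=axis, out=out, **kwds)
    return bound(*args, **kwds)
ValueError: attempt to get argmax of an empty sequence
```

Run:
```python
from h import *
im,d=vision.get_image('scene'); cv2.imwrite('pics/s4.png',im[:,:,::-1])
b=blob(im,'red')[0]; print('red',b,ray('scene',b,.218),'knob',ray('scene',(206.5,200),.2096),'before',ray('scene',(233.85,177.95),.2096))
```

```text
red [271. 208.] [0.61436141 0.10414748 0.218     ] knob [0.64968596 0.0068118  0.2096    ] before [ 0.58042619 -0.00506447  0.2096    ]
```

View pics/s4.png

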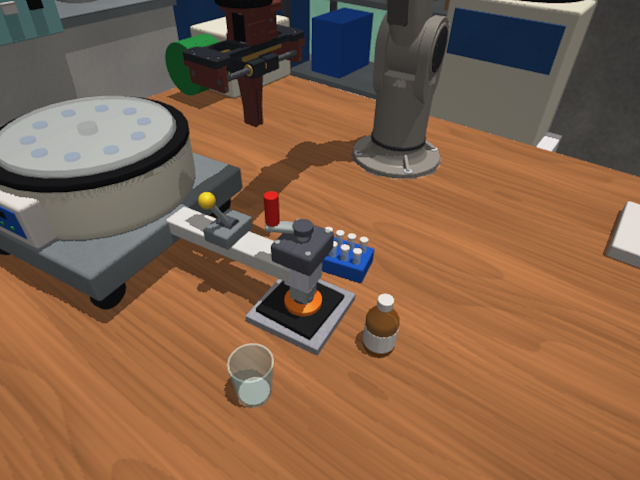

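The knob, now at (206,200), has moved 70 mm along the jack's x axis, which is the full throw. The handle is still at (271,208), the bottle, beaker and rack haven't moved, and the arm is clear.

```bash
python3 -c "
from rig import order; print(order.sign_off())"
```

```text
the job is handed in; nothing more can be done
None
```

The leg is cranked down firmly, the lock lever is thrown fully over, and the job is handed in at about 14.5 s of the 64 s allowed.

- **Crank:** I gripped the red handle and turned it clockwise from q of about 4.4 to 13.74. The foot met the plate at q of about 12.5. The last reading while turning was 14.6 N, against about 8.4 N for free cranking. That is roughly 5.7 to 6 N more, or an estimated 80 N on the foot. Single force readings scattered by about 1 N.
- **Lever:** With the jaws closed I pushed it over until it stopped against its end with 32 N. Its knob had moved about 70 mm along the jack's x axis, which matches the full throw.
- **Last checks:** In the final scene picture the crank handle was at the same pixel as when I released it. The bottle, beaker and rack looked unmoved, and the gripper was clear with about zero force.
- **Check that failed:** The arm hid the handle from the side camera at the end, so the final lever and handle check rests on the scene camera alone.

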